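# Seat a circuit board in the test jig and probe its edge strip

### The job

Pick up the green circuit board and lay it in the pocket of the blue jig, fully home, flat and flush, its notched corner over the pocket's key block so that its copper strip lies along the yellow stripe. Then take the red spring-tipped probe out of its grey holder, press its tip lightly on the strip's white end and slide it along the copper to the red end, slowly (about 2 cm a second) and with the tip kept pressed, and set the probe back upright in its holder, collar on the rim. Do not drop the board or the probe, and leave the other things on the bench where they are.

Things in the scene. Friction and masses are not known exactly. Their poses are not given: they have to be found in the camera images.
- board: green circuit board on a black carrier, 80 x 50 x 6 mm, 70 g, loose, flat. Origin: centre of its underside, z up. Grip its finned aluminium heat sink, 24 (x) x 20 (y) mm, on the middle, z 6 to 28 mm, best across y. Copper strip 70 x 7 mm along x at y = -19 mm. Notch 12 (x) x 10 (y) mm in the +x +y corner. An orange connector at x = -33 reaches z = 14 mm, a black chip at x = +27 z = 9 mm
- strip_start (a point): centre of the white end pad on top of the board, at (-32, -19, 6) mm in the board's frame; axes as the board's
- strip_end (a point): centre of the red end pad on top of the board, at (32, -19, 6) mm in the board's frame
- jig: blue jig block fixed to the bench, 125 x 95 x 20 mm (x, y, z); origin: centre of its underside. Its top has a pocket 83 x 53 mm, 6 mm deep, white floor, rims chamfered 3 mm, centred; a key block 10 x 8 mm fills the pocket's corner at +x +y. A yellow stripe runs along x on the top at y = -40 mm
- jig_seat (a point): centre of the pocket floor, 14 mm above the bench; axes as the jig's. The board is home when its origin is here and its axes agree (copper strip towards -y, the yellow stripe; notch at the key block)
- holder: grey probe holder block fixed to the bench, 70 x 70 x 70 mm; origin: centre of its underside. An upright round hole 18 mm across, chamfered 3 mm, goes right through
- holder_mouth (a point): centre of the hole's mouth, on top of the holder, 70 mm above the bench
- probe: spring-tipped test probe, 70 g, loose, upright in the holder, black collar on the rim. Origin: centre of the collar's underside, z up along the probe. Collar 28 mm across, z 0 to 6; red square handle 16 x 16 mm, faces square to x and y, z 6 to 70 (black cap to 73): grip it at z = 40 to 50 mm. Below: shaft 10 mm across to z = -30, then a thin brass plunger, tip at z = -52 mm
- probe_tip (a point): the rounded end of the probe's brass plunger, 52 mm below the collar's underside on the probe's axis when not pressed in
- plunger (a joint): how far the probe's sprung tip is pressed in: 0 free to 0.008 m fully in; about 0.7 N to start and 3.5 N fully in. 0.0006 or more counts as pressed
- cutters: side cutters with blue handles, 130 x 64 x 12 mm, loose; to be left alone. Origin: underside near the middle
- screwdriver: screwdriver, 150 mm long, loose; to be left alone. Origin: underside, middle
- solder_spool: steel-coloured spool, 52 mm across, 38 mm high, loose; to be left alone. Origin: centre of its underside
- spare_board: small brown bare board, 50 x 40 x 4 mm, with a black pin strip 12 mm high, loose; to be left alone. Origin: centre of its underside
- multimeter: yellow multimeter lying flat, 150 x 75 x 42 mm, 400 g, loose; to be left alone. Origin: centre of its underside
There are look-alikes about, which are no part of the job. Leave any purple or turquoise look-alike of the probe alone.

How it is judged:
By the outcome, as a careful person would: the job done as asked, in the order asked, and still so for the second after the job is handed in, with the robot touching nothing.
It also fails if it takes over 61 s, if anything falls off the work surface, if the arm or the gripper's body presses on something with over 40 N, if the wrist force passes 120 N, or if a joint passes its speed limit or range.

### The arm

A 6-joint arm with a two-finger parallel gripper is mounted at the origin on the work surface. World frame = base frame: x ahead of the robot, y to its left, z up, the work surface at z = 0. Lengths are in mm, angles in degrees, forces in N, time in s.
With the tool pointing down it reaches from about 300 to 850 mm from the base axis. Payload 4.2 kg.
Tool frame: the origin (TCP) lies midway between the tips of the shut fingers; the grasp point (between the pads) lies 19 mm behind it; z points along the fingers, y is the line along which they close (so a half turn about z gives the same grasp; the last joint's range is limited). The gripper opens to 91 mm and grips with 3 to 60 N. Pads are 32 mm wide; open, the fingers measure 118 mm over their backs; the gripper's body (76 mm by 178 mm) begins 60 mm behind the grasp point.
Start: joints at [-1.146, 18.312, 89.639, -0, 72.044, -1.146], TCP at [575.016, 0, 213.976] pointing down, gripper open.
Joint ranges: [-177.97, 177.97], [-48.28, 115.42], [12.27, 149.76], [-77.06, 257.06], [2.81, 150.46], [-146.56, 146.56]. Speed limits (degrees/s): [147.25, 147.25, 180, 180, 180, 180].

### API

Orientations are given as [roll, pitch, yaw] about the fixed x, y, z axes, in that order (R = Rz(yaw) Ry(pitch) Rx(roll)).
In Python, from workcell import env gives the robot as it stands.
- The arm moves only by the tool send_rows, never from a script. Its argument "steps" is a list that holds one entry, the list of rows, each a list of 5 numbers: the shift along the tool's x, y, z scaled (see below), then the turn about the tool's z scaled (see below), then the opening, from 0 (shut) to 1 (fully open). In form: [[[dx, dy, dz, yaw, fingers], ...]]. A call has 1 to 5 rows; each row shifts and turns the commanded pose from where the row before left it, along the tool's axes as they then stand; what a row does not reach is not made up. The controller multiplies each number of a shift by 0.04 m and each number of a turn by 0.12 rad. A row lasts 1/12 s, in which the tool goes at most 41.7 mm and 7.16 degrees, less where a joint would pass 70% of its speed; a pose out of reach is approached as far as the arm can. A call with a number of a shift or a turn outside -1 to 1 is refused whole. A call with a gripper value outside its range is refused whole. The fingers move at their own pace and stop on an object; "squeeze" is the grip in N (left out, the last holds). Time passes only in rows, so rows that do not move let the fingers close. It gives the time, the measured TCP pose, the force, the opening and the grip force at its end, in the units of the state.
- env.state(): the state, without advancing time (a new reading comes with each control period).
- env.grab_frame(name): name is "scene" or "side" or "wrist"; returns a dict with "pixels" (384x512x3 uint8, red, green, blue), "depth" (384x512 float32, mm along the optical axis (not along the pixel's ray), 0 where there is no reading), "intrinsics" (3x3 intrinsics, pixels), "cam_to_world" (4x4, takes a point from camera to world coordinates). Camera axes: x right, y down, z forward; pixel columns grow to the right and rows downward; lengths in mm; the calibration is good to about 2 mm. The wrist camera is an equidistant fisheye: a pixel r from the principal point sees the ray r / f radians off the axis. A picture is of the moment at which its call begins.
- env.job_done(): hands the job in; it is judged then, once.
The state is a dict: "time_s": time; "qpos": joint angles; "qvel": joint speeds; "effort": joint torques, N m; "ee_pos": TCP position; "ee_rot": TCP orientation; "force": force on the tool from outside, world axes, zero at the start; "torque": the same for the moment, N m; "gripper_width": finger opening in mm; "gripper_force": force on a finger pad.
Only numpy, scipy, OpenCV 4.12 (cv2) and the standard library are available. Lean on these libraries where they do the work, as an engineer would, in place of code of your own. Each camera call takes 0.05 s, during which the arm holds its last target. There are 200 camera calls.

## Working session

There is one attempt and no reset: what is moved stays moved. The work goes in short steps, Python scripts to look and compute and a tool call to move; the robot and the scene stay as the last step left them, time stands still between calls to the robot, and variables do not carry over. Pictures are saved under pics/ and viewed, at most 10 in all, crops included, and the job is handed in when it is done.

Besides the shell and the picture viewer there is one more tool, called after ">>>" as name(argument=value, ...), one argument or row to a line, values as JSON. send_rows: Moves the arm, as the interface text tells. Shifts and turns lie within -1 to 1; 1 stands for 0.04 m of shift or 0.12 rad of turn. Its arguments: {"type":"object","properties":{"steps":{"type":"array"},"squeeze":{"type":"number"}},"required":["steps"]}

```bash
mkdir -p pics; ls
python3 - <<'E'
from workcell import env
import cv2,numpy as np
for n in ["scene","side"]:
    f=env.grab_frame(n); np.savez(f"{n}0.npz",**f)
    cv2.imwrite(f"pics/{n}0.png",f["pixels"][:,:,::-1]); print(n,f["cam_to_world"].round(3).tolist(),f["intrinsics"].round(1).tolist())
f=env.grab_frame("wrist"); np.savez("wrist0.npz",**f)
a=[cv2.imread(f"pics/{n}0.png") for n in["scene","side"]]
s=env.state(); print(s)
E
```

```text
pics
scene [[-0.263, 0.81, -0.524, 1348.515], [0.965, 0.217, -0.148, 183.752], [-0.007, -0.545, -0.839, 1247.463], [0.0, 0.0, 0.0, 1.0]] [[480.7, 0.0, 254.7], [0.0, 480.7, 191.4], [0.0, 0.0, 1.0]]
side [[-0.835, -0.313, 0.452, 158.028], [-0.55, 0.498, -0.671, 631.297], [-0.016, -0.809, -0.588, 628.031], [0.0, 0.0, 0.0, 1.0]] [[356.8, 0.0, 254.2], [0.0, 356.8, 189.3], [0.0, 0.0, 1.0]]
{'time_s': 0.15, 'qpos': array([-1.14532011e+00,  1.83436210e+01,  8.96888251e+01,  6.61850395e-05,
        7.20452319e+01, -1.14545547e+00]), 'qvel': array([-0.04552475, -0.20412323, -0.17286905,  0.03463747,  0.0128155 ,
        0.0369625 ]), 'effort': array([-5.72294630e-04, -4.12774551e+01, -2.32154489e+01,  7.26667210e-02,
        4.33494255e-02, -9.00343002e-05]), 'ee_pos': array([5.74625207e+02, 1.46047264e-02, 2.13319810e+02]), 'ee_rot': array([-1.79922339e+02, -1.61575405e-03,  9.00001138e+01]), 'force': array([-0.10623876, -0.13880962, -0.24269129]), 'torque': array([ 0.05024585,  0.01132099, -0.05270212]), 'gripper_force': 0.0, 'gripper_width': 91.20035651159614}
```

View pics/scene0.png

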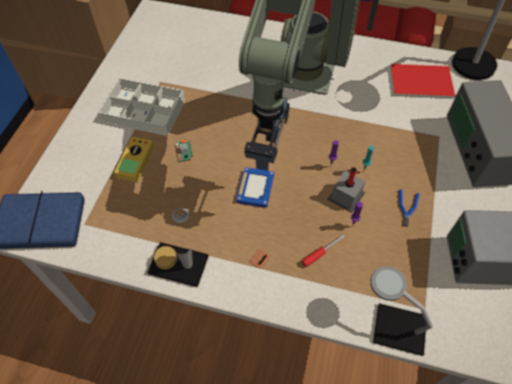

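View pics/side0.png

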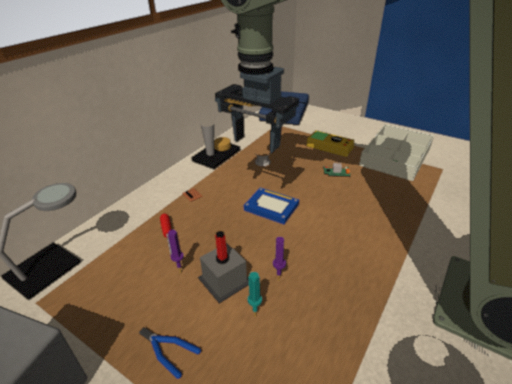

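The scene picture shows the board at (183,151), the jig at (256,187), the red probe in its holder at (348,190), and purple/turquoise decoys around it. The side view shows the jig at (272,205) and the probe at (221,250). Next I'll measure.

```bash
cat > h.py <<'E'
import numpy as np,cv2
def load(n): return dict(np.load(n))
def cloud(f):
    K=f["intrinsics"];d=f["depth"];v,u=np.mgrid[:384,:512]
    p=np.stack([(u-K[0,2])/K[0,0]*d,(v-K[1,2])/K[1,1]*d,d,np.ones_like(d)],-1)
    return (p@f["cam_to_world"].T)[...,:3]
def plane(f,uv,z):
    K=f["intrinsics"];T=f["cam_to_world"];uv=np.atleast_2d(uv).astype(float)
    r=np.c_[(uv[:,0]-K[0,2])/K[0,0],(uv[:,1]-K[1,2])/K[1,1],np.ones(len(uv))]@T[:3,:3].T
    return (T[:3,3]+r*((z-T[2,3])/r[:,2])[:,None])[:,:2]
def wplane(f,uv,z):
    K=f["intrinsics"];T=f["cam_to_world"];uv=np.atleast_2d(uv).astype(float)
    a=(uv[:,0]-K[0,2])/K[0,0];b=(uv[:,1]-K[1,2])/K[1,1];t=np.hypot(a,b)+1e-9
    r=np.c_[a/t*np.sin(t),b/t*np.sin(t),np.cos(t)]@T[:3,:3].T
    return (T[:3,3]+r*((z-T[2,3])/r[:,2])[:,None])[:,:2]
E
python3 - <<'E'
from h import *
f=load("scene0.npz");c=cloud(f);h=cv2.cvtColor(f["pixels"],cv2.COLOR_RGB2HSV)
def m(lo,hi,box):
    k=cv2.inRange(h,np.array(lo),np.array(hi))>0;b=np.zeros_like(k);b[box[1]:box[3],box[0]:box[2]]=1;return k&b
def rep(n,k,z):
    v,u=np.nonzero(k);p=plane(f,np.c_[u,v],z);r=cv2.minAreaRect(p.astype(np.float32));print(n,len(u),"rect",np.round(r[0],1),np.round(r[1],1),round(r[2],1),"mean",p.mean(0).round(1),"cloudmed",np.median(c[k],0).round(1))
rep("jig",m((100,120,40),(130,255,255),(225,155,290,225)),20)
rep("white",m((0,0,130),(180,110,255),(240,168,275,203)),14)
rep("yellow",m((20,120,120),(35,255,255),(225,155,290,225)),20)
rep("green",m((40,80,30),(90,255,255),(165,130,205,170)),6)
rep("copper",m((5,100,100),(20,255,255),(165,130,205,170)),6)
rep("red",m((0,150,60),(8,255,255),(325,160,370,195)),140)
k=(c[...,2]>64)&(c[...,2]<76);b=np.zeros_like(k);b[165:215,320:375]=1;rep("holder",k&b,70)
def crop(f,u,v,w=32): return cv2.resize(f["pixels"][v-w:v+w,u-w:u+w,::-1],(380,380),interpolation=cv2.INTER_CUBIC)
w=load("wrist0.npz")
cv2.imwrite("pics/c.png",np.hstack([crop(f,183,151,20),crop(f,256,187,32)]))
cv2.imwrite("pics/w0.png",w["pixels"][:,:,::-1]);print(w["cam_to_world"].round(3).tolist(),w["intrinsics"].tolist())
E
```

```text
jig 470 rect [560.2 -36.9] [135.5  90.5] 4.0 mean [568.2 -28.4] cloudmed [584.6 -22.2  16.4]
white 609 rect [548.2 -35. ] [127.3 101.1] 9.0 mean [552.2 -39.4] cloudmed [550.8 -39.8  12.5]
yellow 0 rect [0. 0.] [0. 0.] 0.0 mean [nan nan] cloudmed [nan nan nan]
green 60 rect [ 479.1 -294.4] [63.8 29.7] 28.3 mean [ 488.6 -287.2] cloudmed [ 488.3 -287.9    3.2]
copper 1236 rect [ 474.  -300.8] [164.7 127.9] 18.5 mean [ 476.  -296.4] cloudmed [ 472.3 -297.7   -2.2]
red 69 rect [540.6 235.7] [14.8 48.6] 86.9 mean [541.5 235.6] cloudmed [518.4 237.3 108.7]
holder 364 rect [540.9 233.5] [ 82.8 135.9] 83.4 mean [518.7 236.5] cloudmed [519.3 236.   67.2]
[[1.0, 0.0, -0.001, 575.706], [-0.0, -0.957, -0.289, 80.706], [-0.001, 0.289, -0.957, 384.269], [0.0, 0.0, 0.0, 1.0]] [[297.3186396354542, 0.0, 255.6314305726639], [0.0, 297.3186396354542, 193.15965488876506], [0.0, 0.0, 1.0]]<stdin>:6: RuntimeWarning: Mean of empty slice.
  ret = um.true_divide(
  return _methods._mean(a, axis=axis, dtype=dtype,
```

View pics/c.png

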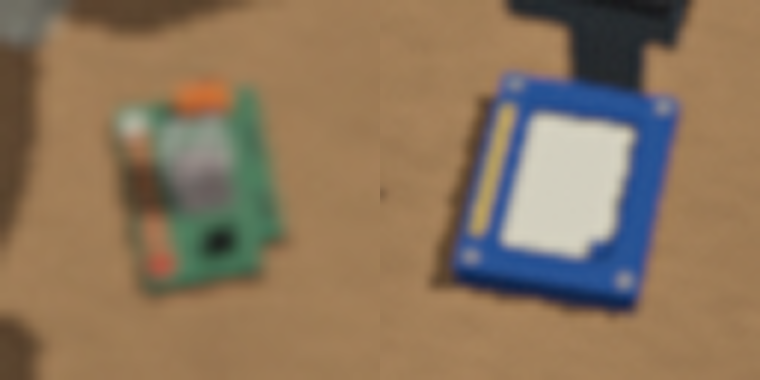

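View pics/w0.png

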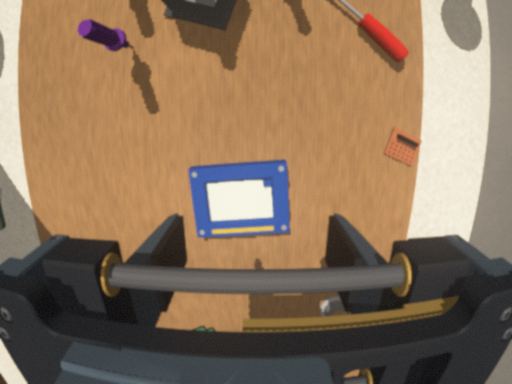

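The crop shows the board with its white pad towards the robot, copper strip on the -y side and notch at far +y. The jig's stripe is on -y and its key block is at +x +y. The wrist view shows the jig clearly, at (240,198). I'm moving over the board and turning by about 90°.

>>> send_rows(
  steps=[
    [[-0.9, -0.3, 0, 0, 1], [-0.9, -0.3, 0, 0, 1], [-0.9, -0.3, 0, 0, 1], [-0.9, -0.3, 0, 0, 1], [-0.9, -0.3, 0, 0, 1]],
  ],
)

```text
time_s: 0.57
ee_pos: [514.1, -181.3, 213.7]
ee_rot: [-180.0, -0.0, 90.0]
force: [0.5, 0.2, 0.7]
gripper_width: 91.5
gripper_force: 0.0
```

>>> send_rows(
  steps=[
    [[-0.9, -0.3, 0, 0, 1], [-0.9, -0.3, 0, 0, 1], [-0.9, -0.3, 0, 0, 1], [0, 0, 0, 1, 1], [0, 0, 0, 1, 1]],
  ],
)

```text
time_s: 0.98
ee_pos: [477.9, -290.1, 213.5]
ee_rot: [-180.0, -0.0, 75.7]
force: [0.4, -0.2, 0.4]
gripper_width: 91.4
gripper_force: 0.0
```

>>> send_rows(
  steps=[
    [[0, 0, 0, 1, 1], [0, 0, 0, 1, 1], [0, 0, 0, 1, 1], [0, 0, 0, 1, 1], [0, 0, 0, 1, 1]],
  ],
)

```text
time_s: 1.4
ee_pos: [478.8, -287.9, 213.6]
ee_rot: [-180.0, 0.0, 41.5]
force: [0.1, -0.1, 0.3]
gripper_width: 91.2
gripper_force: 0.0
```

>>> send_rows(
  steps=[
    [[0, 0, 0, 1, 1], [0, 0, 0, 1, 1], [0, 0, 0, 1, 1], [0, 0, 0, 1, 1], [0, 0, 0, 1, 1]],
  ],
)

```text
time_s: 1.82
ee_pos: [478.8, -287.9, 213.6]
ee_rot: [-180.0, 0.0, 7.2]
force: [-0.3, 0.4, 0.2]
gripper_width: 90.9
gripper_force: 0.0
```

>>> send_rows(
  steps=[
    [[0, 0, 0, 1, 1], [0, 0, 0, 0, 1], [0, 0, 0, 0, 1]],
  ],
)

```text
time_s: 2.07
ee_pos: [478.9, -287.9, 213.7]
ee_rot: [-180.0, 0.0, 0.8]
force: [-0.2, -0.6, -0.1]
gripper_width: 91.1
gripper_force: 0.0
```

```bash
cat > w.py <<'E'
from workcell import env
from h import *
import sys
def snap(n):
    f=env.grab_frame("wrist"); np.savez(n+".npz",**f); cv2.imwrite(f"pics/{n}.png",f["pixels"][:,:,::-1]); return f
E
python3 - <<'E'
from w import *
def rect(f,lo,hi,z,ctr,R,nm):
    h=cv2.cvtColor(f["pixels"],cv2.COLOR_RGB2HSV);k=cv2.inRange(h,np.array(lo),np.array(hi))
    cs,_=cv2.findContours(k,cv2.RETR_EXTERNAL,cv2.CHAIN_APPROX_NONE)
    for c in cs:
        if cv2.contourArea(c)<60: continue
        p=wplane(f,c[:,0],z)
        if np.hypot(*(p.mean(0)-ctr))>R: continue
        r=cv2.minAreaRect(p.astype(np.float32));print(nm,cv2.contourArea(c),c[:,0].mean(0).round(),np.round(r[0],1),np.round(r[1],1),round(r[2],2))
f=load("wrist0.npz")
rect(f,(100,100,40),(130,255,255),20,(575,-36),60,"jig"); rect(f,(0,0,160),(180,90,255),14,(575,-36),60,"white"); rect(f,(18,120,100),(38,255,255),20,(575,-60),60,"yellow")
s=env.state();print(s["time_s"],s["ee_pos"],s["ee_rot"])
g=snap("w1")
rect(g,(40,70,30),(95,255,255),6,(480,-290),80,"board");rect(g,(5,110,80),(20,255,255),6,(480,-290),80,"cop")
E
```

```text
jig 5949.0 [239. 204.] [554.8 -38.6] [123.3  96.6] 3.97
white 2394.0 [240. 200.] [554.6 -40.7] [85.7 55.1] 4.08
yellow 123.0 [242. 230.] [557.3 -80. ] [79.7  4.6] 3.81
2.0667 [ 478.85798064 -287.89964177  213.70585647] [-1.79980406e+02  2.52229224e-02  7.93070977e-01]
board 931.0 [267. 176.] [ 473.4 -304.5] [78.5 48.9] 28.67
```

View pics/w1.png

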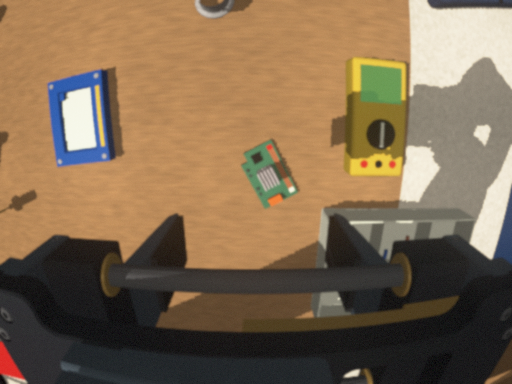

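The wrist view has the board at (270,173), orange connector end nearest the gripper, so its yaw is about +28.7°. The jig measures as centre (554.7,-40), yaw 4.0°. I'm going down closer over the board for a finer look.

>>> send_rows(
  steps=[
    [[-0.14, 0.41, 0.3, 0, 1], [0, 0, 0.5, -1, 1], [0, 0, 0.5, -1, 1], [0, 0, 0.5, -1, 1], [0, 0, 0.5, -1, 1]],
  ],
)

```text
time_s: 2.53
ee_pos: [473.5, -304.5, 121.1]
ee_rot: [180.0, -0.0, 28.6]
force: [-0.5, -0.9, 0.5]
gripper_width: 91.3
gripper_force: 0.0
```

>>> send_rows(
  steps=[
    [[0, 0, 0, -0.06, 1], [0, 0, 0, 0, 1]],
  ],
)

```text
time_s: 2.7
ee_pos: [473.1, -304.2, 121.4]
ee_rot: [-179.9, 0.1, 28.5]
force: [0.6, 0.1, -0.3]
gripper_width: 91.6
gripper_force: 0.0
```

```bash
cat >> w.py <<'E'
def rect(f,lo,hi,z,ctr,R,nm):
    h=cv2.cvtColor(f["pixels"],cv2.COLOR_RGB2HSV);k=cv2.inRange(h,np.array(lo),np.array(hi))
    cs,_=cv2.findContours(k,cv2.RETR_EXTERNAL,cv2.CHAIN_APPROX_NONE)
    for c in cs:
        if cv2.contourArea(c)<40: continue
        p=wplane(f,c[:,0],z)
        if np.hypot(*(p.mean(0)-ctr))>R: continue
        r=cv2.minAreaRect(p.astype(np.float32));print(nm,cv2.contourArea(c),c[:,0].mean(0).round(),np.round(r[0],1),np.round(r[1],1),round(r[2],2))
E
python3 - <<'E'
from w import *
s=env.state();print(s["time_s"],s["ee_pos"],s["ee_rot"])
g=snap("w2")
rect(g,(40,70,30),(95,255,255),6,(473,-304),80,"board");rect(g,(5,110,80),(20,255,255),6,(473,-304),60,"cop");rect(g,(0,0,110),(180,60,255),28,(473,-304),60,"sink")
cv2.imwrite("pics/w2c.png",cv2.resize(g["pixels"][60:300,136:376,::-1],(600,600)))
E
```

```text
2.7 [ 473.13701234 -304.15235044  121.35004705] [-1.79887020e+02  5.52670624e-02  2.84590770e+01]
board 1692.5 [256. 187.] [ 473.6 -304.4] [78.6 49.4] 28.5
sink 47.0 [273. 220.] [ 460.2 -331.6] [6.2 7.8] 28.31
sink 690.0 [254. 194.] [ 475.1 -303.9] [30.1 22.6] 28.47
```

View pics/w2c.png

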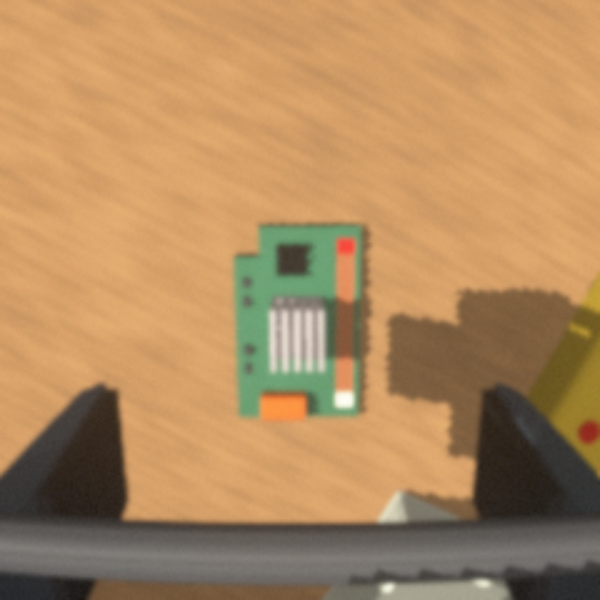

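The crop shows the board square under the gripper (notch top-left, strip on the right), with the multimeter near the right finger. I'll check that clearance before descending.

Run:
```python
from h import *
f=load("w2.npz");h=cv2.cvtColor(f["pixels"],cv2.COLOR_RGB2HSV);k=cv2.inRange(h,np.array((20,150,80)),np.array((35,255,255)));k[:,:320]=0;k[230:]=0
v,u=np.nonzero(k)
for z in(42,0):
    p=wplane(f,np.c_[u,v],z)-[473.6,-304.4];a=np.radians(28.5);x=p@[np.cos(a),np.sin(a)];y=p@[np.sin(a),-np.cos(a)]
    print(z,[(lo,y[(x>=lo)&(x<lo+10)].min().round(1)) for lo in range(-50,60,10) if ((x>=lo)&(x<lo+10)).any()])
```

```text
42 [(-40, np.float64(118.0)), (-30, np.float64(89.6)), (-20, np.float64(86.3)), (-10, np.float64(90.4)), (0, np.float64(95.3)), (10, np.float64(100.2)), (20, np.float64(105.2)), (30, np.float64(110.3)), (40, np.float64(116.2)), (50, np.float64(121.6))]
0 [(-50, np.float64(105.9)), (-40, np.float64(100.6)), (-30, np.float64(103.4)), (-20, np.float64(108.1)), (-10, np.float64(114.0)), (0, np.float64(117.7)), (10, np.float64(122.6)), (20, np.float64(128.5)), (30, np.float64(133.6)), (40, np.float64(138.6)), (50, np.float64(142.7))]
```

The nearest point of the multimeter is 86 mm out and the finger backs reach 59 mm, so it's clear. Descending.

>>> send_rows(
  steps=[
    [[0, 0, 0.7, 0, 1], [0, 0, 0.7, 0, 1], [0, 0, 0.6, 0, 1], [0, 0, 0.5, 0, 1], [0, 0, 0.29, 0, 1]],
  ],
)

```text
time_s: 3.17
ee_pos: [473.8, -304.6, 9.9]
ee_rot: [180.0, -0.0, 28.4]
force: [0.6, 0.2, 0.5]
gripper_width: 91.2
gripper_force: 0.0
```

>>> send_rows(
  squeeze=20,
  steps=[
    [[0, 0, 0, 0, 1], [0, 0, 0, 0, 0.1], [0, 0, 0, 0, 0.1], [0, 0, 0, 0, 0.1], [0, 0, 0, 0, 0.1]],
  ],
)

```text
time_s: 3.58
ee_pos: [474.5, -305.0, 11.8]
ee_rot: [179.9, -0.1, 28.5]
force: [-0.5, 0.0, -0.2]
gripper_width: 67.5
gripper_force: 0.0
```

>>> send_rows(
  steps=[
    [[0, 0, 0, 0, 0.1], [0, 0, 0, 0, 0.1], [0, 0, 0, 0, 0.1]],
  ],
)

```text
time_s: 3.83
ee_pos: [473.7, -304.6, 10.7]
ee_rot: [180.0, -0.0, 28.5]
force: [-0.3, -0.1, -0.0]
gripper_width: 47.6
gripper_force: 0.0
```

>>> send_rows(
  steps=[
    [[0, 0, 0, 0, 0.1], [0, 0, 0, 0, 0.1], [0, 0, 0, 0, 0.1], [0, 0, 0, 0, 0.1], [0, 0, 0, 0, 0.1]],
  ],
)

```text
time_s: 4.25
ee_pos: [473.5, -304.3, 10.3]
ee_rot: [-180.0, 0.0, 28.5]
force: [0.2, 0.1, 0.5]
gripper_width: 20.0
gripper_force: 20.0
```

>>> send_rows(
  steps=[
    [[0, 0, 0, 0, 0.1], [0, 0, 0, 0, 0.1]],
  ],
)

```text
time_s: 4.42
ee_pos: [473.5, -304.3, 10.3]
ee_rot: [-180.0, 0.0, 28.5]
force: [-0.4, 1.1, 0.2]
gripper_width: 19.9
gripper_force: 20.0
```

Gripped: width 20 mm, 20 N. Now lift, turn to the jig's yaw and carry the board over the jig.

>>> send_rows(
  steps=[
    [[0, 0, -0.2, 0, 0.1], [0, 0, -0.4, 0, 0.1], [0, 0, -0.5, 0, 0.1], [0, 0, -0.5, 0, 0.1], [0, 0, -0.3, 0, 0.1]],
  ],
)

```text
time_s: 4.83
ee_pos: [474.4, -305.0, 88.8]
ee_rot: [179.8, -0.1, 28.5]
force: [0.5, -0.0, 0.0]
gripper_width: 19.9
gripper_force: 20.0
```

>>> send_rows(
  steps=[
    [[0, 0, 0, 0.4, 0.1], [0, 0, 0, 0.8, 0.1], [0, 0, 0, 0.9, 0.1], [0, 0, 0, 0.9, 0.1], [0, 0, 0, 0.56, 0.1]],
  ],
)

```text
time_s: 5.25
ee_pos: [473.7, -304.5, 87.0]
ee_rot: [180.0, -0.0, 3.8]
force: [-0.4, -0.1, -1.3]
gripper_width: 19.9
gripper_force: 20.0
```

>>> send_rows(
  steps=[
    [[0.13, -0.34, 0, 0, 0.1], [0.25, -0.65, 0, 0, 0.1], [0.25, -0.65, 0, 0, 0.1], [0.25, -0.65, 0, 0, 0.1], [0.25, -0.65, 0, 0, 0.1]],
  ],
)

```text
time_s: 5.67
ee_pos: [510.6, -182.1, 86.7]
ee_rot: [-180.0, -0.0, 4.1]
force: [0.9, -0.1, -0.7]
gripper_width: 19.7
gripper_force: 20.0
```

>>> send_rows(
  steps=[
    [[0.25, -0.65, 0, 0, 0.1], [0.25, -0.65, 0, 0, 0.1], [0.25, -0.65, 0, 0, 0.1], [0.25, -0.65, 0, 0, 0.1], [0.25, -0.65, 0, 0, 0.1]],
  ],
)

```text
time_s: 6.08
ee_pos: [551.1, -48.5, 86.8]
ee_rot: [-180.0, -0.0, 4.2]
force: [-0.1, -0.6, -1.4]
gripper_width: 20.0
gripper_force: 20.0
```

>>> send_rows(
  steps=[
    [[0.11, -0.27, 0, 0, 0.1], [0, 0, 0, 0, 0.1], [0, 0, 0, 0, 0.1]],
  ],
)

```text
time_s: 6.33
ee_pos: [554.4, -39.3, 86.5]
ee_rot: [180.0, 0.0, 4.2]
force: [-0.8, 0.4, -0.4]
gripper_width: 19.9
gripper_force: 20.0
```

Run:
```python
from w import *
s=env.state();print(s["time_s"],s["ee_pos"],s["ee_rot"])
g=snap("w3")
rect(g,(40,70,30),(95,255,255),s["ee_pos"][2]-9.7+6,(554,-40),80,"board")
rect(g,(100,100,40),(130,255,255),20,(554,-40),80,"jig");rect(g,(18,120,100),(38,255,255),20,(554,-80),60,"yellow")
cv2.imwrite("pics/w3c.png",cv2.resize(g["pixels"][60:300,136:376,::-1],(600,600)))
```

```text
6.3333 [554.44621287 -39.28992548  86.47298838] [1.79968206e+02 1.73959241e-02 4.19487812e+00]
board 1202.0 [260. 200.] [576.8 -38.9] [32.8 50.1] 5.54
jig 4765.0 [260. 178.] [567.8 -38.8] [99.7 93.9] 4.18
yellow 408.5 [302. 201.] [559.4 -79.6] [76.8  5.1] 3.9
```

View pics/w3c.png

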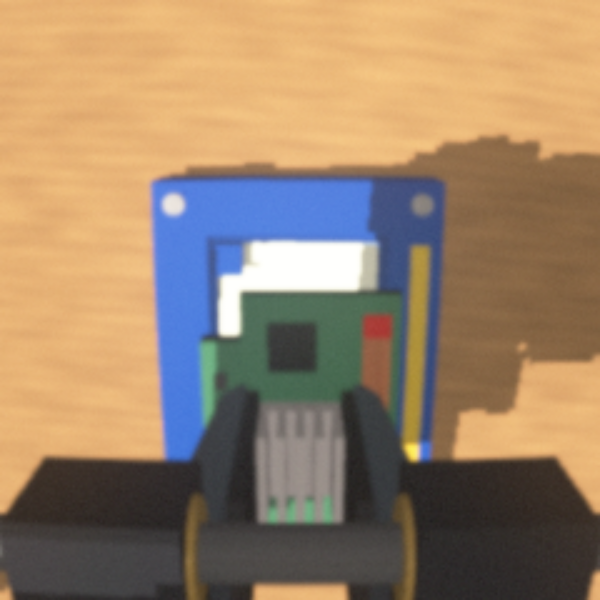

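The crop shows the board held above the pocket: its notch (220,330) matches the key block (230,255) and its strip is on the yellow stripe's side. Next I'll fit the edges to check alignment.

Run:
```python
from h import *
f=load("w3.npz");h=cv2.cvtColor(f["pixels"],cv2.COLOR_RGB2HSV)
a=np.radians(4.1);X=np.array([np.cos(a),np.sin(a)]);Y=np.array([-np.sin(a),np.cos(a)]);o=np.array([554.45,-39.3])
def edge(lo,hi,z,box,side,nm):
    k=cv2.inRange(h,np.array(lo),np.array(hi));u0,v0,u1,v1=box;P=[]
    if side=='top':
        for u in range(u0,u1):
            r=np.nonzero(k[v0:v1,u])[0]
            if len(r):P.append((u,v0+r[0]-.5))
    else:
        for v in range(v0,v1):
            r=np.nonzero(k[v,u0:u1])[0]
            if len(r):P.append((u0+r[0]-.5 if side=='left' else u0+r[-1]+.5,v))
    p=wplane(f,P,z)-o;q=np.c_[p@X,p@Y]
    i=0 if side=='top' else 1
    c=np.polyfit(q[:,1-i],q[:,i],1);print(nm,"median",np.median(q[:,i]).round(1),"slope deg",np.degrees(np.arctan(c[0])).round(2))
B=lambda x,y:(int(136+x/2.5),int(60+y/2.5))
G=((40,60,20),(95,255,255));J=((100,100,30),(130,255,255));W=((0,0,130),(180,90,255))
edge(*G,82.5,(*B(255,270),*B(395,330)),'top',"board +x")
edge(*G,82.5,(*B(190,345),*B(260,390)),'left',"board +y")
edge(*G,82.5,(*B(300,310),*B(410,380)),'right',"board -y")
edge(*J,20,(*B(190,150),*B(410,230)),'top',"jig +x(62.5)")
edge(*J,20,(*B(130,210),*B(250,400)),'left',"jig +y(47.5)")
edge(*J,20,(*B(350,210),*B(460,400)),'right',"jig -y(-47.5)")
edge(*W,14,(*B(250,220),*B(370,280)),'top',"floor +x(41.5)")
```

```text
board +x median 39.9 slope deg -0.69
board +y median 23.5 slope deg 1.99
board -y median -26.2 slope deg 0.23
jig +x(62.5) median 63.3 slope deg 0.95
jig +y(47.5) median 46.3 slope deg -0.19
jig -y(-47.5) median -47.0 slope deg -0.11
floor +x(41.5) median 42.0 slope deg 0.28
```

Offsets are about 0.5 mm, within the chamfer's capture. Descending in stages and watching the force.

>>> send_rows(
  steps=[
    [[0.01, 0, 0.3, 0, 0.1], [0, 0, 0.4, 0, 0.1], [0, 0, 0.3, 0, 0.1], [0, 0, 0.15, 0, 0.1], [0, 0, 0.1, 0, 0.1]],
  ],
)

```text
time_s: 6.8
ee_pos: [554.3, -40.8, 35.6]
ee_rot: [-180.0, 0.1, 4.0]
force: [0.9, -0.4, -0.4]
gripper_width: 20.0
gripper_force: 20.0
```

>>> send_rows(
  steps=[
    [[0, 0, 0.06, 0, 0.1], [0, 0, 0.06, 0, 0.1], [0, 0, 0.05, 0, 0.1], [0, 0, 0.05, 0, 0.1], [0, 0, 0, 0, 0.1]],
  ],
)

```text
time_s: 7.22
ee_pos: [555.1, -39.7, 27.6]
ee_rot: [180.0, -0.0, 4.1]
force: [-0.2, -0.5, -1.1]
gripper_width: 19.9
gripper_force: 20.0
```

>>> send_rows(
  steps=[
    [[0, 0, 0.03, 0, 0.1], [0, 0, 0.03, 0, 0.1], [0, 0, 0, 0, 0.1], [0, 0, 0, 0, 0.1]],
  ],
)

```text
time_s: 7.55
ee_pos: [555.1, -39.6, 25.1]
ee_rot: [-180.0, -0.0, 4.1]
force: [0.3, -0.1, -0.2]
gripper_width: 19.9
gripper_force: 20.0
```

>>> send_rows(
  steps=[
    [[0, 0, 0.02, 0, 0.1], [0, 0, 0.02, 0, 0.1], [0, 0, 0, 0, 0.1], [0, 0, 0, 0, 0.1]],
  ],
)

```text
time_s: 7.88
ee_pos: [555.3, -39.6, 24.3]
ee_rot: [180.0, -0.0, 4.1]
force: [-2.0, -0.4, 5.6]
gripper_width: 19.8
gripper_force: 20.0
```

Contact at exactly the expected height. Releasing, rising and checking.

>>> send_rows(
  steps=[
    [[0, 0, 0, 0, 0.6], [0, 0, 0, 0, 0.6], [0, 0, 0, 0, 0.6], [0, 0, 0, 0, 0.6], [0, 0, -0.3, 0, 0.6]],
  ],
)

```text
time_s: 8.3
ee_pos: [553.3, -39.5, 33.6]
ee_rot: [-180.0, 0.3, 4.1]
force: [-0.1, -0.6, 0.1]
gripper_width: 50.4
gripper_force: 0.0
```

>>> send_rows(
  steps=[
    [[0, 0, -0.8, 0, 0.6], [0, 0, -0.8, 0, 0.6], [0, 0, -0.8, 0, 0.6], [0, 0, 0, 0, 0.6], [0, 0, 0, 0, 0.6]],
  ],
)

```text
time_s: 8.72
ee_pos: [556.3, -39.7, 133.4]
ee_rot: [180.0, -0.3, 4.1]
force: [-1.2, 0.4, -0.3]
gripper_width: 55.1
gripper_force: 0.0
```

Run:
```python
from w import *
s=env.state();print(s["time_s"],s["ee_pos"],s["ee_rot"])
g=snap("w4")
rect(g,(40,70,30),(95,255,255),20,(554,-40),80,"board")
rect(g,(100,100,40),(130,255,255),20,(554,-40),80,"jig");rect(g,(18,120,100),(38,255,255),20,(554,-80),20,"yellow")
rect(g,(0,150,120),(6,255,255),20,(554,-60),80,"red");rect(g,(0,0,170),(180,50,255),20,(535,-60),60,"whitepad")
cv2.imwrite("pics/w4c.png",cv2.resize(g["pixels"][60:300,136:376,::-1],(600,600)))
f=env.grab_frame("scene");np.savez("scene4.npz",**f);c=cloud(f);h=cv2.cvtColor(f["pixels"],cv2.COLOR_RGB2HSV)
k=cv2.inRange(h,np.array((0,150,60)),np.array((8,255,255)))>0;b=np.zeros_like(k);b[155:195,325:370]=1;k&=b
print("probe",k.sum(),c[k].min(0),c[k].max(0),np.median(c[k],0))
```

```text
8.7167 [556.33288201 -39.74748325 133.41219167] [179.95795488  -0.26205564   4.05696564]
board 1576.0 [255. 194.] [555.2 -41.3] [80.6 49. ] 3.72
jig 10742.0 [254. 189.] [555.4 -40.5] [123.8  95. ] 4.11
yellow 269.0 [294. 191.] [557.  -79.7] [81.   4.6] 3.95
whitepad 43.5 [274. 222.] [524.4 -62.4] [6.7 8.4] 3.81
whitepad 539.5 [255. 199.] [548.3 -41.6] [26.4 23.4] 4.03
whitepad 213.0 [231. 187.] [555.3 -15.9] [11.8 81. ] 85.26
probe 67 [508.75302555 228.83761187  68.9905881 ] [523.88568864 244.83302871 139.98634426] [518.54768165 237.06793101 108.34158703]
```

View pics/w4c.png

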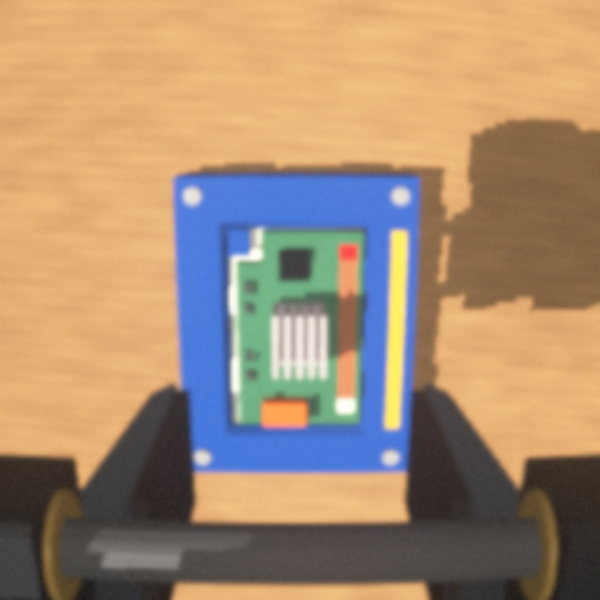

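The board is seated in the pocket, notch at the key block (245,240) and strip beside the yellow stripe. The white pad measures (524.4,-62.4) against (524.6,-62.2) predicted from the pose. Next, over to the probe at about (518,237).

>>> send_rows(
  steps=[
    [[-0.04, -0.5, -0.4, 0, 0.6], [-0.04, -0.7, -0.4, 0, 0.6], [-0.04, -0.7, -0.4, 0, 0.6], [-0.04, -0.7, -0.4, 0, 0.6], [-0.04, -0.7, -0.4, 0, 0.6]],
  ],
)

```text
time_s: 9.23
ee_pos: [536.5, 92.4, 210.2]
ee_rot: [180.0, 0.2, 4.0]
force: [0.6, -0.7, 0.3]
gripper_width: 55.0
gripper_force: 0.0
```

>>> send_rows(
  steps=[
    [[-0.04, -0.7, 0, 0, 0.6], [-0.04, -0.7, 0, 0, 0.6], [-0.04, -0.7, 0, 0, 0.6], [-0.04, -0.7, 0, 0, 0.6], [-0.04, -0.7, 0, 0, 0.6]],
  ],
)

```text
time_s: 9.65
ee_pos: [518.6, 231.5, 209.4]
ee_rot: [179.9, 0.2, 4.1]
force: [1.0, -0.0, -0.3]
gripper_width: 54.7
gripper_force: 0.0
```

>>> send_rows(
  steps=[
    [[0, -0.17, 0, 0, 0.6], [0, 0, 0, 0, 0.6], [0, 0, 0, 0, 0.6]],
  ],
)

```text
time_s: 9.9
ee_pos: [518.9, 236.7, 210.1]
ee_rot: [179.9, 0.1, 4.1]
force: [-0.1, -0.9, -0.5]
gripper_width: 54.9
gripper_force: 0.0
```

Run:
```python
from w import *
s=env.state();print(s["time_s"],s["ee_pos"],s["ee_rot"])
g=snap("w5")
rect(g,(0,120,40),(8,255,255),140,(518,237),40,"red")
rect(g,(0,0,0),(180,255,45),143,(518,237),40,"cap")
rect(g,(120,80,30),(160,255,255),73,(518,237),200,"purple");rect(g,(80,80,30),(98,255,255),73,(518,237),200,"turq")
cv2.imwrite("pics/w5c.png",cv2.resize(g["pixels"][20:300,96:416,::-1],(800,600)[0:2] and (686,600)))
```

```text
9.9 [518.89356357 236.65388299 210.14638615] [1.79894524e+02 1.42424644e-01 4.09926458e+00]
red 364.5 [254. 199.] [523.9 236.6] [22.5 16.2] 3.46
purple 63.0 [305. 299.] [371. 161.] [22.   8.7] 17.97
purple 71.0 [295. 262.] [427.3 182.1] [21.9 11. ] 7.77
purple 507.0 [225.  98.] [607.8 272.4] [25.  27.8] 3.47
turq 139.5 [211. 298.] [364.1 281.4] [18.2 20.2] 89.1
turq 125.0 [220. 262.] [421.6 270.6] [19. 17.] 0.52
```

View pics/w5c.png

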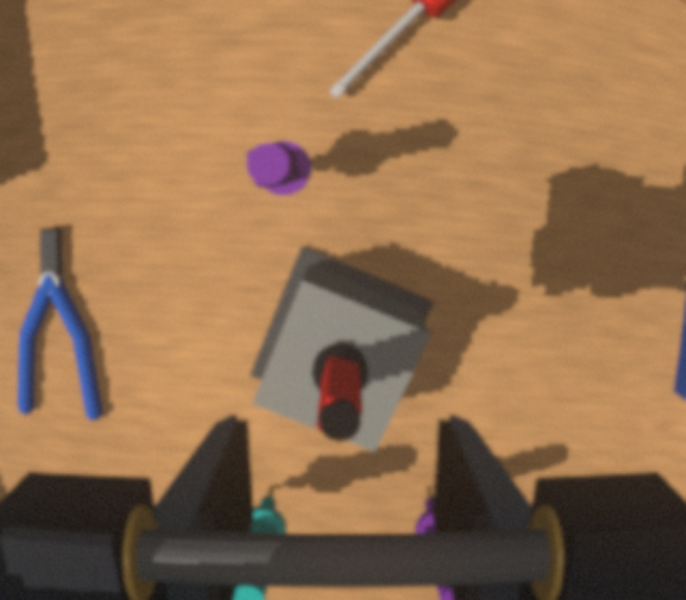

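The crop shows the red probe's cap at (341,419) and its collar at (340,370). The holder block is turned about 20°, and one purple decoy stands well clear at (278,165). I'll measure the cap, collar and handle numerically.

Run:
```python
from h import *
f=load("w5.npz");P=f["pixels"];h=cv2.cvtColor(P,cv2.COLOR_RGB2HSV)
red=cv2.inRange(h,np.array((0,120,40)),np.array((8,255,255)))|cv2.inRange(h,np.array((170,120,40)),np.array((180,255,255)))
for v in range(180,220,4):
    r=np.nonzero(red[v,235:275])[0]+235
    if len(r):print(v,r.min(),r.max(),"R:",P[v,r.min()-1:r.max()+2,0].tolist())
for v in (205,210,214,218,222):print(v,"V",h[v,240:272,2].tolist())
dark=(h[...,2]<55)&(h[...,1]<140)
b=np.zeros_like(dark);b[170:232,235:275]=1
n,l,st,ce=cv2.connectedComponentsWithStats((dark&b).astype(np.uint8))
for i in range(1,n):
    if st[i,4]>20: print(st[i],ce[i],"z143",wplane(f,ce[i],143),"z76",wplane(f,ce[i],76))
# holder top from depth
```

```text
188 248 260 R: [71, 93, 112, 109, 102, 97, 95, 93, 93, 91, 84, 79, 72, 66, 63]
192 246 263 R: [55, 78, 113, 133, 125, 112, 100, 100, 99, 98, 100, 95, 99, 97, 99, 100, 95, 88, 73, 61]
196 245 263 R: [65, 87, 122, 144, 139, 122, 105, 99, 98, 96, 100, 97, 98, 98, 95, 98, 98, 98, 96, 81, 63]
200 245 263 R: [99, 115, 139, 148, 135, 118, 101, 99, 98, 100, 96, 97, 99, 98, 100, 97, 97, 95, 96, 86, 77]
204 246 263 R: [149, 156, 153, 147, 136, 127, 115, 103, 98, 98, 97, 96, 98, 97, 95, 98, 97, 100, 104, 116]
208 245 263 R: [148, 151, 150, 154, 143, 125, 90, 71, 52, 53, 48, 48, 49, 52, 54, 62, 70, 88, 99, 105, 116]
205 V [145, 145, 144, 146, 147, 154, 156, 164, 173, 169, 152, 132, 107, 94, 89, 88, 89, 90, 93, 97, 100, 99, 100, 104, 118, 133, 143, 145, 145, 143, 142, 144]
210 V [148, 144, 144, 146, 145, 132, 103, 77, 63, 52, 54, 51, 52, 54, 51, 50, 49, 53, 52, 53, 52, 66, 85, 105, 123, 134, 140, 143, 140, 142, 142, 143]
214 V [146, 144, 144, 139, 118, 85, 64, 53, 53, 53, 56, 55, 53, 50, 53, 48, 53, 51, 52, 50, 54, 52, 58, 82, 113, 133, 140, 143, 145, 143, 143, 144]
218 V [157, 156, 150, 155, 147, 115, 76, 60, 52, 57, 55, 55, 54, 53, 52, 53, 56, 50, 57, 53, 51, 49, 62, 86, 117, 136, 141, 145, 142, 143, 143, 142]
222 V [195, 196, 195, 192, 192, 180, 157, 117, 85, 61, 58, 50, 56, 52, 52, 54, 53, 54, 58, 56, 70, 89, 114, 131, 139, 143, 141, 141, 143, 141, 141, 143]
[251 181  16  17  80] [260.     186.1375] z143 [[536.16903784 232.84365105]] z76 [[517.68799791 230.34372994]]
[247 207  15  16 151] [254.80794702 214.60927152] z143 [[510.62671661 235.36052439]] z76 [[484.95496454 233.5691572 ]]
```

Run:
```python
from h import *
f=load("w5.npz");h=cv2.cvtColor(f["pixels"],cv2.COLOR_RGB2HSV)
k=((h[...,1]<60)&(h[...,2]>105)).astype(np.uint8)
b=np.zeros_like(k);b[140:232,205:305]=1;k&=b
n,l,st,ce=cv2.connectedComponentsWithStats(k)
i=1+np.argmax(st[1:,4]);v,u=np.nonzero(l==i);p=wplane(f,np.c_[u,v],70);r=cv2.minAreaRect(p.astype(np.float32));print(st[i],r)
g=load("scene4.npz");c=cloud(g);h=cv2.cvtColor(g["pixels"],cv2.COLOR_RGB2HSV)
m=(abs(c[...,2]-68)<5);b=np.zeros_like(m);b[165:215,320:375]=1;m&=b&(h[...,1]<90)
v,u=np.nonzero(m);p=plane(g,np.c_[u,v],70);r=cv2.minAreaRect(p.astype(np.float32));print(len(u),r)
```

```text
[ 215  151   75   68 1994] ((511.3891906738281, 241.20896911621094), (62.237762451171875, 70.4404525756836), 69.67256164550781)
366 ((539.4566040039062, 232.87721252441406), (81.19213104248047, 131.98806762695312), 81.70914459228516)
```

The holder is at about (510.2,237), yaw -20°. The handle is at about (510.4,236.8), and its two visible faces suggest a yaw near -17°. Grasping at that yaw.

>>> send_rows(
  steps=[
    [[-0.21, -0.02, 0, 0.6, 0.6], [0, 0, 0, 0.9, 0.6], [0, 0, 0.3, 0.9, 0.6], [0, 0, 0.3, 0.74, 0.6], [0, 0, 0.6, 0, 0.6]],
  ],
)

```text
time_s: 10.37
ee_pos: [512.8, 236.4, 165.2]
ee_rot: [-179.8, -0.2, -17.8]
force: [1.9, 0.6, -0.2]
gripper_width: 54.8
gripper_force: 0.0
```

>>> send_rows(
  steps=[
    [[0, 0, 0.6, 0, 0.6], [0, 0, 0.6, 0, 0.6], [0, 0, 0.35, 0, 0.6], [0, 0, 0.1, 0, 0.6], [0, 0, 0, 0, 0.6]],
  ],
)

```text
time_s: 10.78
ee_pos: [510.5, 235.9, 96.4]
ee_rot: [179.9, 0.1, -17.6]
force: [-0.4, 0.1, 0.5]
gripper_width: 55.0
gripper_force: 0.0
```

>>> send_rows(
  squeeze=15,
  steps=[
    [[0, 0, 0, 0, 0.1], [0, 0, 0, 0, 0.1], [0, 0, 0, 0, 0.1], [0, 0, 0, 0, 0.1], [0, 0, 0, 0, 0.1]],
  ],
)

```text
time_s: 11.2
ee_pos: [511.3, 237.7, 98.3]
ee_rot: [-179.9, -0.1, -17.5]
force: [0.1, 0.1, 0.2]
gripper_width: 24.4
gripper_force: 0.0
```

>>> send_rows(
  steps=[
    [[0, 0, 0, 0, 0.1], [0, 0, 0, 0, 0.1], [0, 0, 0, 0, 0.1]],
  ],
)

```text
time_s: 11.45
ee_pos: [511.0, 237.6, 97.9]
ee_rot: [-180.0, -0.0, -17.5]
force: [-0.9, 0.8, 2.8]
gripper_width: 15.9
gripper_force: 15.0
```

>>> send_rows(
  squeeze=30,
  steps=[
    [[0, 0, 0, 0, 0.1], [0, 0, -0.1, 0, 0.1], [0, 0, -0.3, 0, 0.1], [0, 0, -0.4, 0, 0.1], [0, 0, -0.4, 0, 0.1]],
  ],
)

```text
time_s: 11.87
ee_pos: [510.5, 237.4, 145.6]
ee_rot: [179.9, 0.1, -17.5]
force: [0.2, -0.3, -0.7]
gripper_width: 16.2
gripper_force: 30.0
```

>>> send_rows(
  steps=[
    [[0, 0, -0.4, 0, 0.1], [0, 0, -0.3, 0, 0.1], [0, 0, -0.1, 0, 0.1], [0, 0, 0, 0, 0.1], [0, 0, 0, 0, 0.1]],
  ],
)

```text
time_s: 12.28
ee_pos: [510.6, 237.4, 177.1]
ee_rot: [180.0, 0.0, -17.5]
force: [0.0, -0.2, -1.0]
gripper_width: 15.8
gripper_force: 30.0
```

Run:
```python
from w import *
s=env.state();print(s["time_s"],s["ee_pos"],s["ee_rot"],s["force"],s["gripper_width"])
g=snap("w6")
f=env.grab_frame("side");np.savez("side6.npz",**f)
for n in ("scene",): np.savez("scene6.npz",**env.grab_frame(n))
P=g["pixels"];print(P.shape)
a=cv2.resize(P[80:240,176:336,::-1],(400,400));
K=f["intrinsics"];T=np.linalg.inv(f["cam_to_world"]);
def pr(p): q=T@np.r_[p,1];return (K@(q[:3]/q[2]))[:2]
e=s["ee_pos"];u,v=pr(e-[0,0,40]).astype(int);print(u,v,"tip pred",pr(e-[0,0,78]))
b=cv2.resize(f["pixels"][max(v-40,0):v+40,u-40:u+40,::-1],(400,400))
cv2.imwrite("pics/w6c.png",np.hstack([a,b]))
```

```text
12.2833 [510.61170088 237.40024599 177.05305935] [ 1.79970144e+02  2.99657282e-02 -1.75318859e+01] [ 0.00847941 -0.15658489 -1.01485699] 15.783012532987236
(384, 512, 3)
218 234 tip pred [220.2964584  248.10472836]
```

View pics/w6c.png

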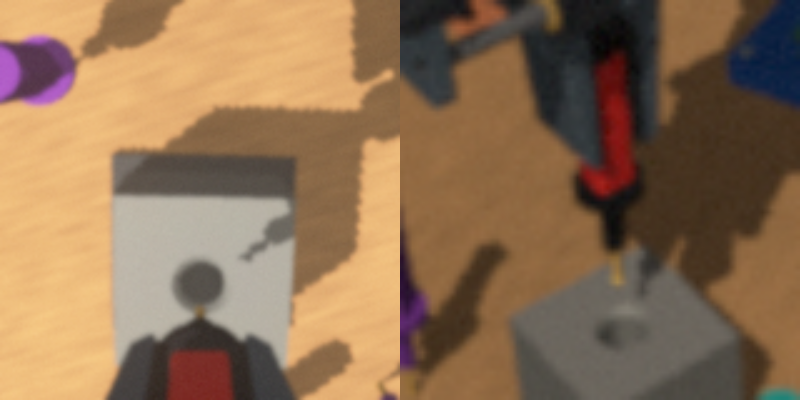

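The left crop (wrist) shows the brass tip at (200,312) with the hole at (200,284) behind it, and the right crop (side) shows the probe held upright over the hole with its tip at (617,285). That was my last picture, so I'll triangulate the tip and work numerically from here.

Run:
```python
from h import *
w=load("w6.npz");s=load("side6.npz")
h=cv2.cvtColor(w["pixels"],cv2.COLOR_RGB2HSV);print("wrist");
for v in range(200,211):print(v,[tuple(x) for x in w["pixels"][v,252:262:1].tolist()][::2])
hole=(h[...,2]<110)&(h[...,1]<80);b=np.zeros_like(hole);b[183:203,244:268]=1
v,u=np.nonzero(hole&b);print("hole",u.mean(),v.mean(),u.min(),u.max(),v.min(),v.max(),wplane(w,(u.mean(),v.mean()),70))
for z in(95,97.4,100):print(z,"tip wrist",wplane(w,(256,205.3),z))
hs=cv2.cvtColor(s["pixels"],cv2.COLOR_RGB2HSV);m=(hs[...,0]>15)&(hs[...,0]<35)&(hs[...,1]>110)&(hs[...,2]>70);b=np.zeros_like(m);b[240:256,214:228]=1
v,u=np.nonzero(m&b);print("side brass",list(zip(u.tolist(),v.tolist())))
for z in(95,97.4,100):print(z,"tip side",plane(s,(u[v==v.max()].mean(),v.max()),z))
```

```text
wrist
200 [(99, 93, 87), (91, 85, 79), (90, 84, 78), (94, 88, 82), (105, 101, 95)]
201 [(108, 104, 95), (103, 97, 86), (100, 92, 79), (109, 104, 97), (123, 119, 110)]
202 [(115, 109, 102), (119, 106, 90), (119, 102, 83), (126, 120, 110), (140, 136, 127)]
203 [(127, 121, 111), (128, 111, 85), (127, 105, 74), (131, 121, 108), (145, 141, 131)]
204 [(145, 140, 128), (136, 118, 89), (125, 101, 66), (133, 123, 108), (155, 150, 139)]
205 [(165, 160, 147), (130, 114, 90), (117, 95, 61), (141, 133, 116), (168, 163, 151)]
206 [(170, 165, 151), (121, 108, 90), (102, 85, 56), (144, 136, 122), (176, 170, 159)]
207 [(150, 143, 134), (94, 86, 75), (75, 63, 47), (120, 114, 104), (159, 155, 143)]
208 [(111, 106, 98), (68, 62, 54), (58, 49, 39), (82, 77, 71), (132, 126, 117)]
209 [(78, 70, 65), (56, 49, 43), (56, 50, 45), (58, 52, 46), (95, 89, 81)]
210 [(59, 51, 45), (54, 48, 42), (53, 48, 41), (56, 50, 46), (63, 57, 52)]
hole 255.67226890756302 193.0966386554622 247 264 185 201 [[509.77450032 236.60619085]]
95 tip wrist [[505.9263076  237.53857213]]
97.4 tip wrist [[506.72041757 237.29308688]]
100 tip wrist [[507.58070336 237.02714452]]
side brass [(218, 241), (219, 244), (220, 244), (221, 244), (222, 244), (216, 245), (219, 245), (220, 245), (221, 245), (220, 246), (221, 246), (221, 247), (221, 248), (221, 249), (222, 249), (221, 250)]
95 tip side [[508.75643853 237.90413857]]
97.4 tip side [[507.17726553 239.67541353]]
100 tip side [[505.46649478 241.59429474]]
```

By the grip and TCP data the tip hangs within about 1 mm of the TCP axis. The strip start is at about (524.5,-61.2), and touching it should need TCP z ≈ 99.7. Turning to the strip's yaw and carrying the probe over.

>>> send_rows(
  steps=[
    [[0, 0, 0, -0.5, 0.1], [0, 0, 0, -0.8, 0.1], [0, 0, 0, -0.8, 0.1], [0, 0, 0, -0.7, 0.1], [0, 0, 0, -0.33, 0.1]],
  ],
)

```text
time_s: 12.85
ee_pos: [510.6, 237.4, 176.7]
ee_rot: [180.0, 0.1, 4.2]
force: [0.5, -0.2, -1.3]
gripper_width: 15.9
gripper_force: 30.0
```

>>> send_rows(
  steps=[
    [[0, 0.4, 0, 0, 0.1], [-0.04, 0.7, 0, 0, 0.1], [-0.04, 0.7, 0, 0, 0.1], [-0.04, 0.7, 0, 0, 0.1], [-0.05, 0.7, 0, 0, 0.1]],
  ],
)

```text
time_s: 13.27
ee_pos: [512.6, 108.2, 176.8]
ee_rot: [180.0, 0.1, 4.0]
force: [0.8, 0.1, 0.1]
gripper_width: 16.0
gripper_force: 30.0
```

>>> send_rows(
  steps=[
    [[0, 0.7, 0, 0, 0.1], [0, 0.7, 0, 0, 0.1], [0, 0.7, 0, 0, 0.1], [0, 0.7, 0, 0, 0.1], [0, 0.7, 0, 0, 0.1]],
  ],
)

```text
time_s: 13.68
ee_pos: [522.3, -31.6, 176.8]
ee_rot: [-180.0, 0.1, 4.0]
force: [-0.3, 0.7, -0.5]
gripper_width: 15.9
gripper_force: 30.0
```

>>> send_rows(
  steps=[
    [[0, 0.5, 0, 0, 0.1], [0, 0.27, 0, 0, 0.1], [0, 0, 0, 0, 0.1], [0, 0, 0, 0, 0.1], [0, 0, 0, 0, 0.1]],
  ],
)

```text
time_s: 14.1
ee_pos: [524.7, -59.9, 177.3]
ee_rot: [-180.0, 0.0, 4.0]
force: [0.7, 0.4, -0.9]
gripper_width: 15.8
gripper_force: 30.0
```

```bash
cat > tip.py <<'E'
from w import *
s=env.state();print(s["time_s"],s["ee_pos"].round(2),s["ee_rot"].round(2),s["force"].round(2))
g=snap("w7");P=g["pixels"];h=cv2.cvtColor(P,cv2.COLOR_RGB2HSV)
rect(g,(100,100,40),(130,255,255),20,(554,-40),80,"jig")
for nm,lo,hi in(("red",(0,170,90),(6,255,255)),("copper",(5,90,90),(18,200,255)),("yellow",(18,120,100),(38,255,255))): rect(g,lo,hi,20,(560,-65),40,nm)
for v in range(196,216,2):print(v,[tuple(x) for x in P[v,246:270:2].tolist()])
E
python3 tip.py
```

```text
14.1 [524.75 -59.95 177.28] [-1.7995e+02  3.0000e-02  4.0200e+00] [ 0.68  0.36 -0.87]
jig 8750.0 [239. 150.] [555.3 -40.1] [122.9  93.9] 3.98
copper 287.5 [257. 148.] [560.6 -59.6] [63.3  7.7] 4.13
yellow 202.0 [274. 152.] [557.2 -79.4] [79.7  4.5] 4.72
196 [(73, 117, 214), (73, 120, 216), (77, 119, 215), (76, 120, 216), (75, 120, 216), (72, 117, 214), (75, 119, 215), (77, 122, 218), (73, 118, 215), (79, 120, 216), (77, 121, 217), (78, 118, 216)]
198 [(77, 121, 217), (74, 119, 215), (76, 119, 216), (73, 118, 215), (77, 119, 218), (73, 117, 215), (74, 115, 215), (77, 119, 215), (73, 117, 212), (73, 116, 212), (75, 118, 214), (78, 119, 216)]
200 [(75, 121, 217), (75, 118, 214), (75, 117, 215), (74, 118, 215), (77, 119, 215), (75, 117, 211), (74, 118, 213), (75, 120, 216), (74, 118, 214), (76, 121, 217), (75, 118, 215), (75, 118, 214)]
202 [(75, 118, 215), (76, 120, 216), (75, 120, 217), (75, 117, 213), (101, 120, 186), (104, 110, 162), (79, 115, 198), (75, 119, 216), (75, 119, 215), (77, 119, 216), (73, 117, 215), (77, 118, 215)]
204 [(92, 124, 210), (93, 124, 209), (92, 124, 210), (94
[... 383 characters left out ...]
2), (208, 157, 111), (141, 106, 79), (78, 59, 53), (62, 50, 45), (101, 78, 64), (165, 126, 89), (218, 163, 112), (227, 174, 120), (232, 181, 124), (232, 180, 122)]
210 [(198, 149, 104), (148, 110, 79), (101, 77, 61), (65, 51, 50), (59, 47, 47), (57, 47, 47), (57, 47, 45), (77, 59, 51), (120, 92, 67), (161, 121, 84), (210, 157, 108), (230, 177, 121)]
212 [(91, 69, 56), (59, 44, 42), (53, 43, 42), (57, 46, 44), (54, 44, 43), (58, 46, 47), (57, 48, 48), (57, 47, 45), (58, 46, 44), (66, 53, 48), (112, 84, 62), (189, 139, 94)]
214 [(58, 49, 49), (54, 42, 41), (57, 47, 49), (54, 45, 44), (52, 42, 44), (57, 46, 46), (56, 44, 44), (58, 48, 48), (59, 47, 46), (55, 44, 42), (57, 42, 40), (89, 66, 55)]
```

Run:
```python
from w import *
g=load("w7.npz");print("tip",wplane(g,(255.4,202),97.6),wplane(g,(255.4,202),95.6))
P=g["pixels"];h=cv2.cvtColor(P,cv2.COLOR_RGB2HSV)
k=cv2.inRange(h,np.array((5,90,90)),np.array((18,200,255)));v,u=np.nonzero(k[120:180,245:270]);p=wplane(g,np.c_[u+245,v+120],20);c=np.polyfit(p[:,0],p[:,1],1);print(c,np.polyval(c,[524.5,556.4,588.3]),p.min(0),p.max(0))
for v in range(114,130,2):print(v,P[v,252:262:2].tolist())
for v in range(174,190,2):print(v,P[v,252:262:2].tolist())
print(wplane(g,[(257,v) for v in(116,120,124,172,176,180,184)],20).round(1).tolist(),[env.state()["ee_pos"].round(2)])
```

```text
tip [[523.80903778 -61.04663217]] [[523.14240752 -61.0910278 ]]
[ 6.92034680e-02 -9.84101504e+01] [-62.11293147 -59.90534084 -57.69775022] [528.84011004 -64.67199448] [592.19425158 -53.70324601]
114 [[86, 119, 190], [89, 122, 192], [89, 122, 193], [89, 121, 193], [91, 122, 194]]
116 [[123, 162, 148], [122, 162, 149], [120, 161, 147], [120, 157, 147], [120, 157, 148]]
118 [[113, 176, 130], [116, 178, 131], [118, 178, 134], [114, 173, 130], [114, 171, 128]]
120 [[122, 178, 133], [167, 165, 124], [185, 159, 121], [183, 159, 121], [144, 164, 124]]
122 [[133, 171, 129], [238, 120, 97], [251, 94, 83], [250, 94, 81], [202, 143, 112]]
124 [[139, 173, 131], [241, 116, 96], [252, 84, 77], [251, 85, 79], [205, 140, 110]]
126 [[133, 170, 128], [234, 137, 103], [249, 122, 94], [248, 122, 93], [199, 152, 114]]
128 [[130, 175, 130], [224, 164, 113], [241, 158, 110], [242, 159, 112], [190, 167, 122]]
174 [[130, 170, 127], [224, 162, 114], [239, 157, 110], [240, 159, 110], [184, 166, 122]]
176 [[131, 175, 130], [229, 185, 141], [243, 187, 145], [243, 188, 145], [191, 180, 137]]
178 [[138, 187, 143], [249, 247, 230], [254, 253, 245], [254, 253, 244], [218, 227, 194]]
180 [[142, 191, 149], [251, 252, 241], [254, 254, 251], [254, 254, 250], [221, 233, 205]]
182 [[130, 182, 139], [234, 242, 221], [247, 249, 234], [247, 249, 234], [190, 218, 180]]
184 [[118, 175, 132], [132, 183, 140], [140, 190, 146], [137, 187, 144], [125, 181, 138]]
186 [[184, 214, 183], [184, 213, 180], [184, 214, 181], [183, 212, 179], [181, 211, 180]]
188 [[139, 157, 188], [140, 158, 191], [138, 156, 189], [140, 157, 190], [139, 157, 191]]
[[596.6, -57.6], [592.2, -57.9], [587.8, -58.2], [533.7, -62.1], [529.1, -62.4], [524.4, -62.7], [519.7, -63.1]] [array([524.8 , -59.81, 177.4 ])]
```

By the camera the tip is 1 mm off the strip's centreline. Correcting that, then descending to just above the pad.

>>> send_rows(
  steps=[
    [[0.01, 0.025, 0.3, 0, 0.1], [0, 0, 0.5, 0, 0.1], [0, 0, 0.5, 0, 0.1], [0, 0, 0.35, 0, 0.1], [0, 0, 0.17, 0, 0.1]],
  ],
)

```text
time_s: 14.57
ee_pos: [524.1, -60.6, 102.9]
ee_rot: [-179.9, 0.2, 4.1]
force: [-0.1, 0.7, -0.5]
gripper_width: 15.7
gripper_force: 30.0
```

>>> send_rows(
  steps=[
    [[0, 0, 0, 0, 0.1], [0, 0, 0, 0, 0.1], [0, 0, 0, 0, 0.1]],
  ],
)

```text
time_s: 14.82
ee_pos: [526.3, -61.7, 105.8]
ee_rot: [180.0, -0.1, 4.0]
force: [-1.1, 0.4, -0.7]
gripper_width: 15.6
gripper_force: 30.0
```

Run:
```python
from w import *
s=env.state();print(s["time_s"],s["ee_pos"].round(2),s["ee_rot"].round(2),s["force"].round(2))
g=snap("w8");P=g["pixels"]
for v in range(190,215,2):print(v,P[v,248:266:2].tolist())
print(wplane(g,[(256,v) for v in range(190,214,4)],20).round(1).tolist())
```

```text
14.8167 [526.29 -61.71 105.79] [ 1.7998e+02 -1.2000e-01  4.0200e+00] [-1.13  0.38 -0.74]
190 [[113, 179, 132], [170, 176, 129], [241, 163, 113], [243, 160, 110], [243, 162, 113], [223, 170, 118], [127, 170, 132], [85, 115, 133], [72, 113, 202]]
192 [[111, 174, 129], [169, 173, 127], [240, 161, 111], [243, 161, 112], [243, 164, 113], [223, 170, 119], [125, 169, 131], [87, 121, 155], [77, 122, 219]]
194 [[113, 176, 131], [169, 173, 127], [240, 163, 112], [243, 161, 111], [242, 162, 111], [224, 173, 122], [128, 169, 131], [83, 120, 156], [73, 121, 220]]
196 [[115, 179, 132], [169, 176, 129], [240, 169, 121], [243, 169, 122], [242, 170, 123], [225, 178, 130], [128, 171, 134], [85, 117, 146], [71, 113, 204]]
198 [[114, 177, 131], [185, 205, 162], [251, 243, 223], [252, 245, 225], [252, 244, 225], [238, 232, 200], [128, 171, 135], [74, 103, 121], [61, 83, 140]]
200 [[116, 179, 133], [207, 227, 192], [254, 254, 251], [255, 254, 252], [255, 254, 251], [248, 250, 236], [118, 145, 123], [65, 90, 127], [61, 85, 147]]
202 [[113, 177, 132], [205, 227, 192], [254, 254, 251], [253, 252, 242], [244,
[... 320 characters left out ...]
[104, 140, 104], [105, 159, 125], [70, 109, 153], [71, 121, 219]]
208 [[109, 167, 126], [98, 149, 111], [78, 103, 81], [59, 59, 52], [59, 51, 48], [64, 76, 64], [77, 109, 97], [71, 106, 165], [70, 116, 215]]
210 [[87, 104, 92], [66, 76, 63], [56, 51, 48], [52, 43, 44], [54, 46, 45], [54, 46, 46], [54, 51, 54], [58, 67, 101], [60, 84, 149]]
212 [[59, 53, 54], [55, 48, 48], [56, 49, 48], [55, 47, 48], [54, 45, 45], [55, 48, 48], [50, 43, 43], [56, 50, 51], [55, 49, 58]]
214 [[56, 48, 47], [52, 43, 44], [55, 45, 46], [57, 48, 51], [52, 45, 45], [55, 48, 48], [52, 44, 44], [50, 46, 46], [54, 45, 44]]
[[534.9, -62.7], [531.2, -63.0], [527.4, -63.3], [523.6, -63.6], [519.8, -63.8], [515.9, -64.1]]
```

The tip is over the white pad (its pixel (255.5,203), pad centre (254.5,201)). Easing down and watching the force.

>>> send_rows(
  steps=[
    [[0, -0.015, 0.03, 0, 0.1], [0, 0, 0.03, 0, 0.1], [0, 0, 0.03, 0, 0.1], [0, 0, 0.03, 0, 0.1], [0, 0, 0, 0, 0.1]],
  ],
)

```text
time_s: 15.28
ee_pos: [525.2, -61.4, 99.8]
ee_rot: [-180.0, 0.0, 4.0]
force: [-0.6, 1.2, -0.2]
gripper_width: 16.0
gripper_force: 30.0
```

>>> send_rows(
  steps=[
    [[0, 0, 0, 0, 0.1], [0, 0, 0.03, 0, 0.1], [0, 0, 0.03, 0, 0.1], [0, 0, 0, 0, 0.1], [0, 0, 0, 0, 0.1]],
  ],
)

```text
time_s: 15.7
ee_pos: [525.5, -61.4, 97.6]
ee_rot: [180.0, -0.0, 4.0]
force: [0.4, -0.3, 1.4]
gripper_width: 15.9
gripper_force: 30.0
```

```bash
cat > fz.py <<'E'
from workcell import env
import numpy as np
A=[]
for i in range(4):
    A.append(env.state()); env.grab_frame("side")
for s in A: print(round(s["time_s"],3),s["ee_pos"].round(2),s["force"].round(2))
E
python3 fz.py
```

```text
15.7 [525.47 -61.42  97.65] [ 0.39 -0.34  1.38]
15.75 [525.46 -61.4   97.68] [ 0.17 -0.89  1.03]
15.8 [525.45 -61.42  97.67] [ 0.56 -0.53  0.88]
15.85 [525.45 -61.4   97.67] [-0.63  0.25  1.02]
```

About 1.8 N of contact on the pad, i.e. the tip is pressed about 3 mm. Starting the slide at 0.042 per row, about 20 mm/s.

>>> send_rows(
  steps=[
    [[0.042, 0, 0, 0, 0.1], [0.042, 0, 0, 0, 0.1], [0.042, 0, 0, 0, 0.1], [0.042, 0, 0, 0, 0.1], [0.042, 0, 0, 0, 0.1]],
  ],
)

```text
time_s: 16.32
ee_pos: [533.8, -60.8, 97.5]
ee_rot: [-180.0, 0.0, 4.0]
force: [-0.8, -0.1, 0.8]
gripper_width: 15.6
gripper_force: 30.0
```

>>> send_rows(
  steps=[
    [[0.042, 0, 0, 0, 0.1], [0.042, 0, 0, 0, 0.1], [0.042, 0, 0, 0, 0.1], [0.042, 0, 0, 0, 0.1], [0.042, 0, 0, 0, 0.1]],
  ],
)

```text
time_s: 16.73
ee_pos: [542.3, -60.2, 97.6]
ee_rot: [180.0, -0.0, 4.0]
force: [-1.2, -0.0, 1.7]
gripper_width: 16.0
gripper_force: 30.0
```

>>> send_rows(
  steps=[
    [[0.042, 0, 0, 0, 0.1], [0.042, 0, 0, 0, 0.1], [0.042, 0, 0, 0, 0.1], [0.042, 0, 0, 0, 0.1], [0.042, 0, 0, 0, 0.1]],
  ],
)

```text
time_s: 17.15
ee_pos: [550.7, -59.6, 97.6]
ee_rot: [-180.0, -0.0, 4.0]
force: [-1.6, -0.1, 0.8]
gripper_width: 16.0
gripper_force: 30.0
```

>>> send_rows(
  steps=[
    [[0.042, 0, 0, 0, 0.1], [0.042, 0, 0, 0, 0.1], [0.042, 0, 0, 0, 0.1], [0.042, 0, 0, 0, 0.1], [0.042, 0, 0, 0, 0.1]],
  ],
)

```text
time_s: 17.57
ee_pos: [559.0, -59.0, 97.6]
ee_rot: [180.0, -0.0, 4.0]
force: [-1.5, -0.0, 1.8]
gripper_width: 15.7
gripper_force: 30.0
```

Run:
```python
from w import *
s=env.state();print(s["time_s"],s["ee_pos"].round(2),s["force"].round(2))
g=snap("w9");P=g["pixels"]
for v in range(196,210,2):print(v,P[v,246:266:2].tolist())
h=cv2.cvtColor(P,cv2.COLOR_RGB2HSV);k=cv2.inRange(h,np.array((0,150,150)),np.array((5,255,255)));v,u=np.nonzero(k[100:205,235:275]);print("red",u.mean()+235,v.mean()+100,wplane(g,(u.mean()+235,v.mean()+100),20),"tip",wplane(g,[(255.4,201),(255.4,203)],20))
```

```text
17.5667 [559.05 -59.03  97.57] [-1.54 -0.01  1.84]
196 [[74, 103, 85], [72, 103, 83], [93, 103, 83], [138, 97, 73], [147, 95, 71], [146, 94, 70], [138, 96, 72], [89, 101, 80], [67, 90, 111], [68, 109, 197]]
198 [[71, 101, 81], [71, 102, 81], [90, 101, 78], [138, 96, 73], [145, 94, 70], [145, 92, 67], [137, 96, 72], [87, 101, 82], [72, 95, 117], [67, 109, 196]]
200 [[76, 106, 84], [71, 103, 80], [91, 102, 77], [138, 97, 73], [148, 96, 75], [143, 92, 69], [137, 96, 72], [89, 102, 84], [73, 96, 114], [60, 91, 156]]
202 [[75, 103, 82], [69, 100, 79], [91, 103, 81], [137, 96, 71], [143, 93, 69], [137, 90, 63], [133, 94, 68], [86, 102, 82], [68, 90, 108], [56, 73, 121]]
204 [[77, 105, 86], [70, 102, 80], [88, 99, 77], [135, 95, 71], [128, 92, 63], [125, 96, 62], [124, 92, 66], [81, 98, 77], [72, 94, 116], [61, 90, 157]]
206 [[81, 108, 87], [72, 102, 81], [89, 101, 78], [126, 89, 67], [108, 82, 57], [96, 77, 51], [103, 80, 59], [79, 97, 79], [75, 104, 143], [69, 115, 209]]
208 [[77, 104, 84], [69, 98, 76], [75, 89, 71], [84, 67, 58], [64, 54, 49], [55, 47, 45], [65, 56, 50], [62, 75, 63], [68, 96, 141], [70, 118, 215]]
red 254.93478260869566 169.06521739130434 [[588.42793298 -57.69188675]] tip [[559.82337102 -60.07569614]
 [557.969487   -60.20432092]]
```

The tip is tracking the strip's centre, with about 29.5–30 mm left to the red pad's centre. 18 more rows.

>>> send_rows(
  steps=[
    [[0.042, 0, 0, 0, 0.1], [0.042, 0, 0, 0, 0.1], [0.042, 0, 0, 0, 0.1], [0.042, 0, 0, 0, 0.1], [0.042, 0, 0, 0, 0.1]],
  ],
)

```text
time_s: 18.03
ee_pos: [567.4, -58.4, 97.6]
ee_rot: [180.0, 0.0, 4.0]
force: [-1.4, -0.7, 1.4]
gripper_width: 15.8
gripper_force: 30.0
```

>>> send_rows(
  steps=[
    [[0.042, 0, 0, 0, 0.1], [0.042, 0, 0, 0, 0.1], [0.042, 0, 0, 0, 0.1], [0.042, 0, 0, 0, 0.1], [0.042, 0, 0, 0, 0.1]],
  ],
)

```text
time_s: 18.45
ee_pos: [575.8, -57.9, 97.6]
ee_rot: [-180.0, -0.0, 4.0]
force: [-1.0, -0.4, 1.4]
gripper_width: 15.6
gripper_force: 30.0
```

>>> send_rows(
  steps=[
    [[0.042, 0, 0, 0, 0.1], [0.042, 0, 0, 0, 0.1], [0.042, 0, 0, 0, 0.1], [0.042, 0, 0, 0, 0.1], [0.042, 0, 0, 0, 0.1]],
  ],
)

```text
time_s: 18.87
ee_pos: [584.2, -57.3, 97.6]
ee_rot: [-180.0, -0.0, 4.0]
force: [-1.0, -1.0, 0.6]
gripper_width: 16.1
gripper_force: 30.0
```

>>> send_rows(
  steps=[
    [[0.042, 0, 0, 0, 0.1], [0.042, 0, 0, 0, 0.1], [0.042, 0, 0, 0, 0.1], [0, 0, 0, 0, 0.1], [0, 0, 0, 0, 0.1]],
  ],
)

```text
time_s: 19.28
ee_pos: [589.9, -56.9, 97.8]
ee_rot: [180.0, -0.1, 4.0]
force: [0.1, -0.0, 0.4]
gripper_width: 15.7
gripper_force: 30.0
```

Run:
```python
from w import *
s=env.state();print(s["time_s"],s["ee_pos"].round(2),s["force"].round(2))
g=snap("w10");P=g["pixels"]
for v in range(190,210,2):print(v,P[v,246:266:2].tolist())
```

```text
19.2833 [589.92 -56.9   97.79] [ 0.08 -0.    0.36]
190 [[66, 118, 216], [68, 116, 216], [68, 119, 216], [69, 119, 217], [69, 118, 216], [69, 117, 216], [68, 116, 216], [69, 118, 217], [69, 119, 217], [69, 119, 218]]
192 [[63, 99, 178], [62, 99, 177], [58, 99, 176], [62, 100, 178], [59, 99, 178], [61, 98, 179], [58, 97, 176], [62, 96, 171], [65, 103, 183], [67, 115, 210]]
194 [[70, 105, 104], [72, 107, 105], [70, 104, 102], [72, 106, 105], [73, 106, 107], [71, 106, 104], [71, 104, 103], [72, 104, 96], [70, 95, 124], [67, 110, 198]]
196 [[104, 166, 125], [104, 167, 126], [105, 168, 127], [105, 168, 127], [105, 168, 126], [102, 163, 122], [106, 164, 123], [104, 160, 122], [83, 120, 126], [65, 108, 192]]
198 [[108, 174, 130], [109, 178, 132], [110, 174, 131], [116, 179, 134], [113, 175, 130], [111, 172, 128], [110, 170, 126], [107, 169, 127], [85, 123, 125], [66, 108, 193]]
200 [[111, 178, 131], [113, 180, 135], [131, 173, 129], [186, 146, 112], [197, 141, 109], [197, 142, 110], [181, 141, 107], [110, 143, 111], [79, 111, 118], [59, 93, 165]]
202 [[109, 175, 131], [110, 177, 132], [160, 163, 123], [245, 94, 81], [247, 90, 75], [235, 82, 68], [230, 82, 73], [111, 99, 82], [67, 93, 113], [53, 75, 123]]
204 [[112, 179, 134], [113, 180, 133], [164, 161, 121], [246, 95, 80], [226, 113, 74], [151, 94, 62], [171, 81, 66], [100, 109, 89], [77, 114, 144], [61, 100, 178]]
206 [[109, 177, 133], [112, 179, 134], [156, 162, 121], [236, 101, 83], [176, 87, 63], [104, 77, 53], [180, 95, 77], [123, 147, 113], [86, 132, 157], [67, 117, 216]]
208 [[108, 175, 131], [102, 167, 125], [114, 146, 110], [131, 82, 67], [75, 44, 47], [50, 39, 43], [90, 57, 52], [85, 115, 91], [81, 120, 149], [69, 117, 213]]
```

The tip stopped on the red pad (tip (256,202.5), pad rows 200–207). Lifting and returning to the holder.

>>> send_rows(
  steps=[
    [[0, 0, -0.2, 0, 0.1], [0, 0, -0.5, 0, 0.1], [0, 0, -0.6, 0, 0.1], [0, 0, -0.5, 0, 0.1], [0, 0, -0.2, 0, 0.1]],
  ],
)

```text
time_s: 19.75
ee_pos: [590.4, -57.1, 181.0]
ee_rot: [179.9, -0.3, 4.0]
force: [0.5, -0.1, 0.2]
gripper_width: 15.7
gripper_force: 30.0
```

>>> send_rows(
  steps=[
    [[-0.1, -0.4, 0, 0, 0.1], [-0.14, -0.7, 0, 0, 0.1], [-0.14, -0.7, 0, 0, 0.1], [-0.14, -0.7, 0, 0, 0.1], [-0.14, -0.7, 0, 0, 0.1]],
  ],
)

```text
time_s: 20.17
ee_pos: [552.8, 69.9, 177.1]
ee_rot: [180.0, 0.1, 4.0]
force: [0.3, -0.0, -1.3]
gripper_width: 15.6
gripper_force: 30.0
```

>>> send_rows(
  steps=[
    [[-0.14, -0.7, 0, 0, 0.1], [-0.14, -0.7, 0, 0, 0.1], [-0.14, -0.7, 0, 0, 0.1], [-0.14, -0.7, 0, 0, 0.1], [-0.14, -0.7, 0, 0, 0.1]],
  ],
)

```text
time_s: 20.58
ee_pos: [515.1, 207.7, 177.2]
ee_rot: [180.0, 0.1, 4.0]
force: [-0.1, -0.2, -0.4]
gripper_width: 16.0
gripper_force: 30.0
```

>>> send_rows(
  steps=[
    [[-0.1, -0.5, 0, 0, 0.1], [0, -0.275, 0, 0.6, 0.1], [0, 0, 0, 0.9, 0.1], [0, 0, 0, 0.9, 0.1], [0, 0, 0, 0.73, 0.1]],
  ],
)

```text
time_s: 21.0
ee_pos: [509.4, 237.5, 177.0]
ee_rot: [179.9, 0.0, -17.8]
force: [-0.2, 0.2, -1.2]
gripper_width: 15.6
gripper_force: 30.0
```

>>> send_rows(
  steps=[
    [[0, 0, 0, 0, 0.1], [0, 0, 0, 0, 0.1], [0, 0, 0, 0, 0.1]],
  ],
)

```text
time_s: 21.25
ee_pos: [509.8, 237.1, 177.3]
ee_rot: [180.0, 0.0, -17.4]
force: [-0.2, -0.0, -0.5]
gripper_width: 15.4
gripper_force: 30.0
```

Run:
```python
from w import *
s=env.state();print(s["time_s"],s["ee_pos"].round(2),s["ee_rot"].round(2),s["force"].round(2))
for n in("w6","w11"):
    w=load("w6.npz") if n=="w6" else snap("w11")
    h=cv2.cvtColor(w["pixels"],cv2.COLOR_RGB2HSV)
    hole=(h[...,2]<110)&(h[...,1]<80);b=np.zeros_like(hole);b[180:203,238:274]=1
    v,u=np.nonzero(hole&b);print(n,"hole",u.mean(),v.mean(),u.min(),u.max(),v.min(),v.max(),wplane(w,(u.mean(),v.mean()),70))
for v in range(196,212,2):print(v,w["pixels"][v,248:264:2].tolist())
```

```text
21.25 [509.81 237.09 177.32] [ 1.7998e+02  2.0000e-02 -1.7430e+01] [-0.23 -0.04 -0.48]
w6 hole 255.67226890756302 193.0966386554622 247 264 185 201 [[509.77450032 236.60619085]]
w11 hole 255.12663755458516 192.46724890829694 247 263 184 200 [[509.70938969 236.66652818]]
196 [[100, 93, 87], [85, 79, 74], [87, 79, 74], [87, 81, 75], [84, 77, 72], [84, 82, 76], [82, 79, 72], [88, 83, 78]]
198 [[110, 105, 96], [96, 91, 84], [87, 84, 76], [87, 81, 76], [81, 78, 72], [85, 80, 76], [88, 83, 77], [116, 113, 105]]
200 [[129, 124, 115], [115, 110, 102], [102, 97, 90], [99, 94, 85], [98, 92, 86], [107, 102, 94], [124, 121, 113], [148, 143, 133]]
202 [[163, 159, 148], [134, 129, 121], [121, 115, 107], [126, 114, 99], [124, 109, 91], [132, 126, 114], [144, 141, 131], [157, 153, 141]]
204 [[185, 179, 165], [173, 167, 157], [157, 152, 140], [134, 116, 90], [124, 99, 67], [140, 131, 114], [165, 159, 150], [178, 174, 161]]
206 [[185, 180, 167], [183, 178, 164], [169, 164, 152], [122, 109, 91], [101, 83, 57], [146, 137, 125], [176, 170, 158], [183, 177, 164]]
208 [[177, 172, 158], [159, 152, 142], [111, 105, 97], [65, 56, 47], [55, 49, 43], [84, 78, 72], [131, 127, 118], [170, 164, 153]]
210 [[116, 110, 102], [83, 77, 68], [61, 56, 50], [56, 48, 46], [54, 45, 41], [52, 48, 42], [64, 57, 54], [95, 91, 83]]
```

The tip is over the hole centre within about 1 mm. Lowering the probe.

>>> send_rows(
  steps=[
    [[0, 0, 0.2, 0, 0.1], [0, 0, 0.3, 0, 0.1], [0, 0, 0.3, 0, 0.1], [0, 0, 0.3, 0, 0.1], [0, 0, 0.3, 0, 0.1]],
  ],
)

```text
time_s: 21.72
ee_pos: [509.8, 237.0, 120.5]
ee_rot: [180.0, 0.0, -17.5]
force: [0.8, -0.3, -0.5]
gripper_width: 15.8
gripper_force: 30.0
```

>>> send_rows(
  steps=[
    [[0, 0, 0.25, 0, 0.1], [0, 0, 0.15, 0, 0.1], [0, 0, 0.1, 0, 0.1], [0, 0, 0, 0, 0.1], [0, 0, 0, 0, 0.1]],
  ],
)

```text
time_s: 22.13
ee_pos: [510.2, 237.4, 101.7]
ee_rot: [-180.0, -0.0, -17.5]
force: [0.4, -0.6, -0.1]
gripper_width: 15.8
gripper_force: 30.0
```

>>> send_rows(
  steps=[
    [[0, 0, 0.03, 0, 0.1], [0, 0, 0.03, 0, 0.1], [0, 0, 0, 0, 0.1], [0, 0, 0, 0, 0.1], [0, 0, 0, 0, 0.1]],
  ],
)

```text
time_s: 22.55
ee_pos: [510.1, 237.3, 99.4]
ee_rot: [-180.0, -0.0, -17.5]
force: [-0.5, -0.6, -0.3]
gripper_width: 15.6
gripper_force: 30.0
```

>>> send_rows(
  steps=[
    [[0, 0, 0.03, 0, 0.1], [0, 0, 0.015, 0, 0.1], [0, 0, 0, 0, 0.1], [0, 0, 0, 0, 0.1]],
  ],
)

```text
time_s: 22.88
ee_pos: [510.2, 237.3, 97.9]
ee_rot: [-180.0, -0.0, -17.5]
force: [-0.9, -0.9, 5.3]
gripper_width: 15.8
gripper_force: 30.0
```

The collar is on the rim (5 N at the original height). Releasing and rising straight up.

>>> send_rows(
  squeeze=5,
  steps=[
    [[0, 0, 0, 0, 0.1], [0, 0, 0, 0, 0.1], [0, 0, 0, 0, 0.3], [0, 0, 0, 0, 0.5], [0, 0, 0, 0, 0.6]],
  ],
)

```text
time_s: 23.3
ee_pos: [509.8, 237.2, 96.9]
ee_rot: [180.0, 0.0, -17.5]
force: [-0.4, -0.1, -0.1]
gripper_width: 33.0
gripper_force: 0.0
```

>>> send_rows(
  steps=[
    [[0, 0, 0, 0, 0.6], [0, 0, 0, 0, 0.6], [0, 0, -0.4, 0, 0.6], [0, 0, -0.6, 0, 0.6], [0, 0, -0.6, 0, 0.6]],
  ],
)

```text
time_s: 23.72
ee_pos: [509.4, 237.0, 161.2]
ee_rot: [179.9, 0.1, -17.5]
force: [0.8, 0.3, -0.2]
gripper_width: 54.7
gripper_force: 0.0
```

>>> send_rows(
  steps=[
    [[0, 0, -0.6, 0, 0.6], [0, 0, -0.6, 0, 0.6], [0, 0, -0.3, 0, 0.6], [0, 0, 0, 0, 0.6], [0, 0, 0, 0, 0.6]],
  ],
)

```text
time_s: 24.13
ee_pos: [510.0, 237.3, 221.4]
ee_rot: [-180.0, -0.0, -17.5]
force: [-0.3, 0.7, -0.5]
gripper_width: 54.4
gripper_force: 0.0
```

Run:
```python
from w import *
s=env.state();print(s["time_s"],s["ee_pos"].round(2),s["gripper_width"])
g=snap("w12");h=cv2.cvtColor(g["pixels"],cv2.COLOR_RGB2HSV)
dark=((h[...,2]<60)&(h[...,1]<140));b=np.zeros_like(dark);b[170:232,235:275]=1
n,l,st,ce=cv2.connectedComponentsWithStats((dark&b).astype(np.uint8))
for i in range(1,n):
    if st[i,4]>20: print("dark",st[i],"z143",wplane(g,ce[i],143))
rect(g,(0,120,40),(8,255,255),110,(512,237),40,"red")
a=load("scene0.npz");f=env.grab_frame("scene");np.savez("scene12.npz",**f);c=cloud(f);c0=cloud(a)
def q(F,C):
    h=cv2.cvtColor(F["pixels"],cv2.COLOR_RGB2HSV);k=cv2.inRange(h,np.array((0,150,60)),np.array((8,255,255)))>0;b=np.zeros_like(k);b[155:195,325:370]=1;k&=b
    v,u=np.nonzero(k);print("scene red",k.sum(),u.mean(),v.mean(),u.min(),u.max(),v.min(),v.max(),np.median(C[k],0))
q(a,c0);q(f,c)
d=(np.abs(a["pixels"].astype(int)-f["pixels"]).sum(2)>90).astype(np.uint8);n,l,st,ce=cv2.connectedComponentsWithStats(d)
print([st[i].tolist() for i in range(1,n) if st[i,4]>15])
h=cv2.cvtColor(f["pixels"],cv2.COLOR_RGB2HSV);k=cv2.inRange(h,np.array((40,70,30)),np.array((90,255,255)))>0;b=np.zeros_like(k);b[160:212,230:282]=1;k&=b;print("board z",k.sum(),np.median(c[k],0))
```

```text
24.1333 [510.04 237.29 221.44] 54.412523995841106
dark [248 172  20  17  98] z143 [[529.86880228 225.81487595]]
dark [249 195  15  16 140] z143 [[509.45516573 236.22012268]]
red 273.5 [255. 187.] [513.6 235.5] [16.9 21.5] 72.47
scene red 69 351.0289855072464 177.4927536231884 347 355 171 184 [518.44727668 237.28280448 108.7409346 ]
scene red 74 351.36486486486484 177.52702702702703 347 356 170 184 [517.71534771 238.24084065 105.96420538]
[[198, 0, 117, 171, 6252], [328, 0, 92, 157, 6647], [381, 0, 20, 7, 88], [286, 18, 5, 6, 19], [325, 55, 24, 13, 209], [324, 63, 8, 6, 18], [299, 73, 33, 18, 229], [179, 76, 71, 27, 364], [120, 96, 30, 27, 356], [159, 101, 15, 7, 76], [106, 129, 78, 92, 3859], [166, 128, 138, 95, 4666], [199, 179, 11, 16, 88], [194, 190, 10, 22, 81], [174, 211, 6, 5, 20], [167, 212, 34, 17, 255]]
board z 104 [576.04177927 -28.04566888  17.10843784]
```

Run:
```python
from h import *
for n in("scene0.npz","scene12.npz"):
    F=load(n);c=cloud(F);h=cv2.cvtColor(F["pixels"],cv2.COLOR_RGB2HSV)
    k=cv2.inRange(h,np.array((18,150,50)),np.array((35,255,255)))>0;b=np.zeros_like(k);b[130:185,105:160]=1;k&=b;v,u=np.nonzero(k);print(n,"meter",k.sum(),u.min(),u.max(),v.min(),v.max(),np.median(c[k],0).round(1))
    m=(c[...,2]>25)&(c[...,2]<50);m[:200]=0;m[228:]=0;m[:,:160]=0;m[:,205:]=0;v,u=np.nonzero(m);print("spool",len(u),u.mean(),v.mean())
```

```text
scene0.npz meter 757 114 153 137 181 [ 557.4 -425.3   30.8]
spool 18 180.22222222222223 214.11111111111111
scene12.npz meter 738 114 152 137 181 [ 558.7 -425.5   31.4]
spool 15 180.4 214.2
```

Nothing else has moved, the board is seated and the probe is upright in its holder. Handing in.

```bash
python3 -c "
from workcell import env
print(env.job_done())"
```

```text
the job is handed in; nothing more can be done
None
```

The job is handed in at about 24 s of the 61 s allowed: the board is seated in the jig, the strip was probed from the white end to the red end at about 2 cm/s with the tip pressed, the probe is back upright in its holder, and the multimeter and spool checked as unmoved; no verdict was returned.

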